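# Seat the grater insert under the slicer's leaf spring

## Robot

A 6-joint arm with a two-finger parallel gripper is mounted at the origin on a cart in front of the work surface, level with it; the furniture and walls round the work are solid. World frame = base frame: x ahead of the robot, y to its left, z up, the work surface at z = 0. Lengths are in m, angles in rad, forces in N, time in s.
With the tool pointing down it reaches from about 0.35 to 0.775 m from the base axis. Payload 5.5 kg.
Tool frame: the origin (TCP) lies midway between the tips of the shut fingers; the grasp point (between the pads) lies 19 mm behind it; z points along the fingers, y is the line along which they close (so a half turn about z gives the same grasp; the last joint's range is limited). The gripper opens to 85 mm and grips with 20 to 120 N. Pads are 22 mm wide; open, the fingers measure 114 mm over their backs; the gripper's body (76 mm by 85 mm) begins 54 mm behind the grasp point. The pads swing forward as they close: fully open they stand 13 mm farther back than shut.
Start: joints at [-1.42, 0.313, 0.046, 1.304, 0, 1.431], TCP at [0.165, -0.551, 0.231] pointing down, gripper open.
Joint ranges: [-2.76, 2.76], [-0.86, 1.69], [-1.03, 1.26], [-2.2, 2.34], [-1.47, 1.5], [-3.14, 3.14]. Speed limits (rad/s): [2.57, 2.57, 3.14, 3.14, 3.14, 3.14].

## Interface

Orientations are given as a unit quaternion [w, x, y, z].
In Python, from workcell import env gives the robot as it stands.
- The arm moves only by the tool move_arm, never from a script. Its argument "targets" is a list of rows, each a list of 3 entries, a list of its own where there are three numbers: the shift along the tool's x, y, z in mm, then the turn, a rotation vector about the tool's x, y, z in units of 10 degrees (1.0 is 10 degrees), then the closure, from -1 (fully open) to 1 (shut). In form: [[[dx, dy, dz], [ax, ay, az], gripper], ...]. A call has 1 to 5 rows; each row is the pose to reach, as a shift and turn from the pose commanded when the call began, along the tool's axes at that moment; what a row does not reach only later rows make up. A row lasts 1/8 s, in which the tool goes at most 62.5 mm and 10.7 degrees, less where a joint would pass 70% of its speed; a pose out of reach is approached as far as the arm can. A call with a gripper value outside its range is refused whole. The fingers move at their own pace and stop on an object; "squeeze" is the grip in N (left out, the last holds). Time passes only in rows, so rows that repeat a pose let the fingers close. It gives the time, the measured TCP pose, the force, the opening and the grip force at its end, in the units of the state.
- env.get_state(): the state, without advancing time (a new reading comes with each control period).
- env.read_camera(name): name is "scene" or "top" or "wrist"; returns a dict with "pixels" (400x640x3 uint8, red, green, blue), "fovy" (degrees; the focal length in pixels is half the picture's height over the tangent of half this angle, whatever the lens; pixels are square), "cx", "cy" (the principal point, pixels), "dist_coeffs" ([k1, k2, p1, p2, k3] as OpenCV has them; the pictures are not rectified), "extrinsics" (4x4, takes a point from world to camera coordinates); the wrist camera has in their place "mount" (4x4, takes a point from camera to tool coordinates, whose origin is the TCP and whose axes are the flange's). Camera axes: x right, y up, looking along -z (the intrinsics and any distortion apply to the point x, -y, -z); pixel columns grow to the right and rows downward; lengths in m; the calibration is good to about 2 mm. A picture is of the moment at which its call begins: read the wrist's pose just before it. There is no depth.
- env.hand_in(): hands the job in; it is judged then, once.
Trained networks look in a picture, given as the dict that the camera call returned (one of the last four; its "shot" number tells which), for a name from the list of things; names that differ only in an ending like _2 or _b are one class to them, and where a whole thing is asked for, a point or a joint stands for the part that bears it (a point fixed in the world has none). Each returns a list of dicts, best first, with "confidence" (0 to 1); they miss things now and then, are a little off and sometimes report something else, mostly with a low value. They report only what shows in the picture. A call takes as long as a camera call.
- env.spot_in(thing, picture): "centre" ([x, y, z] in m, in world coordinates, good to about 4 mm: the middle of the surface that is visible of it).
- env.regions_of(thing, picture): "mask" (400x640 bool, what is visible of it).
- env.landmark_of(thing, picture): "centre" ([x, y, z] in m, in world coordinates, good to about 4 mm: a listed point, or the origin of a listed thing).
The state is a dict: "clock": time; "joint_pos": joint angles; "qvel": joint speeds; "tau": joint torques, N m; "tcp_pos": TCP position; "orientation": TCP orientation; "wrist_force": force on the tool from outside, world axes, zero at the start; "ft_torque": the same for the moment, N m; "finger_gap": finger opening in m; "grip_force": force on a finger pad.
Only numpy, scipy, OpenCV 4.12 (cv2) and the standard library are available. Lean on these libraries where they do the work, as an engineer would, in place of code of your own. Each camera call takes 0.05 s, during which the arm holds its last target. There are 200 camera calls.

## Task

Fit the grater insert in the vegetable slicer on the worktop: with the fingertips press hard on the lower pad at its rear so that it sinks with the sprung floor below the bridge, keep pressing and slide it under the bridge and its leaf spring until it is fully home against the end stop, then let go and leave it clamped there. Only press and push the insert: do not lift or tip it, keep off the spring, and leave the things round about where they are.

Things in the scene. Friction and masses are not known exactly. Their poses are not given: they have to be found in the camera images.
- slicer: Vegetable slicer base, white plastic, fixed to the worktop, 210 mm long (x) x 104 wide (y), 47 high; a carrying loop sticks out 20 mm past its +x end. Origin: centre of its underside, on the worktop; +x is the way the insert slides home, z up. Two guide rails along x, 84 mm apart inside, tops 30 mm above the worktop. The -x end is open.
- insert: Grater insert, loose white block 110 mm long (x) x 80 wide (y), about 120 g, lying between the rails, axes as the slicer's. Origin: centre of its underside, 24 mm above the worktop at the start. Front part (x -5 to +55 mm) 16 mm thick, perforated steel on top; rear part (x -55 to -5) a finger pad 9 mm thick. The 7 mm step at x = -5 faces the rear: fingertips on the pad can push against it.
- bridge (a point): middle of the underside of the rigid bridge bar across the slicer, at slicer x = +67 mm, 35 mm above the worktop; bar 10 mm along x, 12 mm high. At the start the insert's front edge is 22 to 57 mm short of the bar and its top (40 mm up) 5 mm too high to pass under
- stop (a point): point on the inner face of the end stop, at slicer x = +97 mm, 30 mm above the worktop; the insert is home with its front edge on this face, its origin then at slicer x = +42 mm
- leaf_tip (a point): underside of the free tip of the steel leaf spring (44 mm wide) that hangs under the bridge and trails to slicer x = +92 mm; tip 28 mm above the worktop at rest, gives way upwards under 4 N or less
- pad (a point): centre of the top of the finger pad on the insert, 30 mm behind the insert's origin (-x) and 9 mm above its underside; pad 50 mm long x 80 mm wide. Pressed to the bottom, the insert slides with about 6 to 10 N of push; a push well above that means that it is against the stop (or, if not pressed down enough, against the bar)
- bed (a joint): sinking of the level sprung steel floor under the insert, m: 0 up, 0.010 fully down. About 5 N to start, 13 N to reach the bottom. More than 0.005 lets the insert pass under the bar; released there, the floor lifts it against the bar and the joint reads about 0.005
- leaf: the leaf spring itself; origin on its hinge line inside the bridge, at slicer x = +67 mm, 37 mm above the worktop
- glass: a clear glass tumbler, bystander, 79 mm wide, 100 high, to be left alone; origin at its underside
- tablets: a small carton of tablets, bystander, 52 x 116 x 46 mm high, to be left alone; origin at its underside
- spice: a spice jar, bystander, 42 mm wide, 106 high, to be left alone; origin at its underside
- spoon: a teaspoon, bystander, 132 x 26 x 9 mm, lying beside the slicer on the robot's side, to be left alone; origin at its underside
- pen: a ballpoint pen, bystander, 145 mm long, 11 thick, in front of the hob, to be left alone; origin at its underside

How it is judged:
On the way:
1. The fingertips press the insert and the sprung floor down, at least 4 mm, before the insert is home (value of joint bed above 0.004 m and contact force between the fingers and insert above 2 N and x of insert in the frame of slicer below 0.034 m), for 0.1 s.
At the end, for the whole second after the job is handed in: The insert lies flat under the bridge and leaf spring, its front within 5 mm of the end stop, straight to within 0.06 rad, at rest, and clamped up against the bar by the sprung floor (floor 3 to 8.5 mm down, tip of the leaf spring more than 31 mm above the worktop) (x of insert in the frame of slicer between 0.037 and 0.045 m and z of insert in the frame of slicer between 0.015 and 0.0215 m and value of joint bed between 0.003 and 0.0085 m and height (world z) of leaf_tip above 0.031 m and angle between insert's own z axis and vertical below 0.06 rad and angle between the x axis of insert and the x axis of slicer, either way round below 0.06 rad and linear speed of insert below 0.01 m/s); the robot touches nothing.
It fails at once if the insert is lifted (its origin 8 mm above its place on the raised floor) (z of insert in the frame of slicer above 0.032 m).
It fails at once if the insert is tipped by more than 0.2 rad (angle between insert's own z axis and vertical above 0.2 rad).
It fails at once if the robot pushes on the leaf spring with more than 2 N (contact force between any of the arm, the fingers and leaf above 2 N).
It fails at once if a thing standing or lying round about (glass, carton, spice jar, teaspoon, pen) is moved by more than 25 mm (distance of any of glass, tablets, spice, spoon, pen from where it was at the start of the episode above 0.025 m).
It also fails if it takes over 32 s, if anything falls off the work surface, if the arm or the gripper's body presses on something with over 40 N, if the wrist force passes 120 N, or if a joint passes its speed limit or range.

## Working session

There is one attempt and no reset: what is moved stays moved. The work goes in short steps, Python scripts to look and compute and a tool call to move; the robot and the scene stay as the last step left them, time stands still between calls to the robot, and variables do not carry over. Pictures are saved under pics/ and viewed, at most 10 in all, crops included, and the job is handed in when it is done.

Besides the shell and the picture viewer there is one more tool, called after "Emit:" in YAML: its name, and indented under it one key for each argument. move_arm: Moves the arm, as the interface text tells. Its arguments: {"type":"object","properties":{"targets":{"type":"array","items":{"type":"array"}},"squeeze":{"type":"number"}},"required":["targets"]}

```bash
mkdir -p pics; python3 - <<'E'
from workcell import env
import cv2
s=env.get_state(); print(s)
for n in ("top","scene"):
    p=env.read_camera(n); cv2.imwrite(f"pics/{n}1.png",p["pixels"][:,:,::-1])
    print(n,p["fovy"],p["cx"],p["cy"],p["dist_coeffs"])
    for t in ("slicer","insert","bridge","stop","leaf_tip","pad"):
        r=env.landmark_of(t,p)
        print(t,[(x["centre"],x["confidence"]) for x in r[:2]])
E
```

```text
{'clock': 0.0, 'joint_pos': array([-1.41959133e+00,  3.14004855e-01,  4.49679814e-02,  1.30363691e+00,
        4.42660949e-05,  1.43120424e+00]), 'qvel': array([ 0.00044738,  0.00064211,  0.00032935,  0.00156875, -0.00056598,
        0.00068515]), 'tau': array([-1.22944610e-03, -4.80618238e+01,  2.98536354e+01,  1.89255568e-02,
       -2.84091487e-05,  3.25459212e-05]), 'tcp_pos': array([ 0.16478893, -0.55032681,  0.23040187]), 'orientation': array([-9.38842065e-04,  9.89447808e-01,  1.44886694e-01,  1.66820068e-05]), 'wrist_force': array([-0.12293465,  0.2141463 ,  0.04028499]), 'ft_torque': array([-0.02069414, -0.01083291, -0.0072345 ]), 'grip_force': 0.0, 'finger_gap': 0.08569738325272123}
top 42.93490741042148 316.01987660572865 193.64122382728598 [0.02120337 0.         0.         0.         0.        ]
slicer [([0.5322, 0.0337, 0.0045], 0.93)]
insert [([0.5257, 0.004, 0.0231], 0.8)]
bridge [([0.5387, 0.0997, 0.0316], 0.91)]
stop [([0.5459, 0.1295, 0.028], 0.73), ([0.5417, 0.0979, 0.0335], 0.57)]
leaf_tip [([0.5407, 0.1219, 0.0307], 0.66), ([0.5236, 0.0008, 0.0231], 0.48)]
pad [([0.6555, 0.0807, -0.0017], 0.72), ([0.5247, -0.0276, 0.0295], 0.59)]
scene 49.86272452373321 310.8026167726723 200.59729431339966 [-0.03290722  0.          0.          0.          0.        ]
slicer [([0.5344, 0.0313, 0.0014], 0.66)]
insert []
bridge [([0.5388, 0.0975, 0.032], 0.83)]
stop [([0.5436, 0.1278, 0.0274], 0.93)]
leaf_tip [([0.5429, 0.1218, 0.0235], 0.62)]
pad [([0.5192, -0.0286, 0.0315], 0.56)]
```

View pics/top1.png

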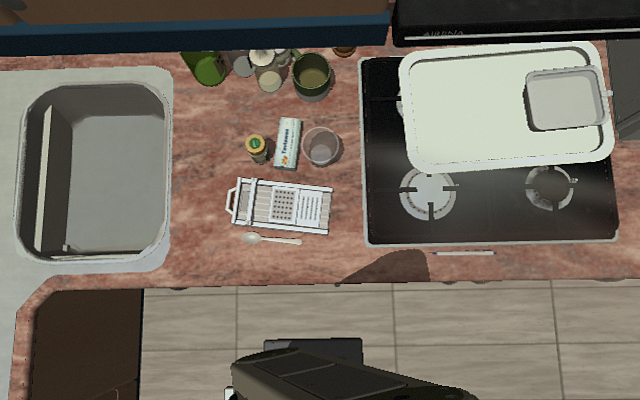

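View pics/scene1.png

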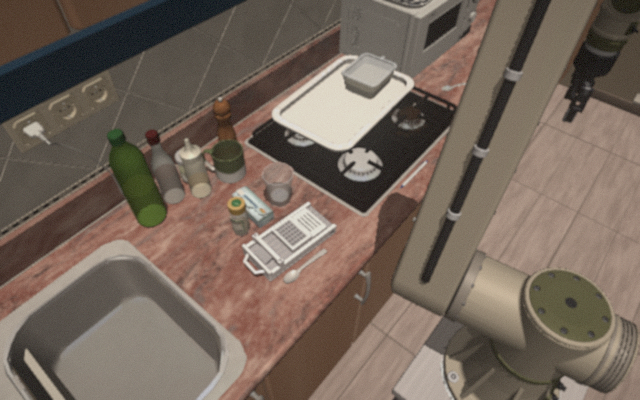

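The slicer lies at about (282,205) in the top picture. Its loop is at the left, (233,205), so slicer +x is roughly world +y. The spice jar, carton and glass are beyond it, at rows 145 and up, and the spoon is in front at (270,238). I'll refine the axis with the slicer and insert masks and plan the approach.

```bash
cat > h.py <<'E'
from workcell import env
import numpy as np, cv2
from scipy.spatial.transform import Rotation as R
def pose(s=None):
    s=s or env.get_state(); q=s["orientation"]; return s["tcp_pos"],R.from_quat(np.r_[q[1:],q[0]])
def ext(p):
    if "extrinsics" in p: return np.array(p["extrinsics"])
    t,r=p["pose"]; T=np.eye(4);T[:3,:3]=r.as_matrix();T[:3,3]=t
    return np.linalg.inv(T@np.array(p["mount"]))
def K(p):
    f=200/np.tan(np.radians(p["fovy"])/2); return np.array([[f,0,p["cx"]],[0,f,p["cy"]],[0,0,1]])
def back(p,uv,z):
    n=cv2.undistortPoints(np.float64(uv).reshape(-1,1,2),K(p),np.array(p["dist_coeffs"]))[:,0]
    E=ext(p); d=np.c_[n[:,0],-n[:,1],-np.ones(len(n))]@E[:3,:3]; c=-E[:3,:3].T@E[:3,3]
    return c+d*((z-c[2])/d[:,2])[:,None]
def proj(p,X):
    E=ext(p); c=np.atleast_2d(X)@E[:3,:3].T+E[:3,3]
    return cv2.projectPoints(c*[1,-1,-1],np.zeros(3),np.zeros(3),K(p),np.array(p["dist_coeffs"]))[0][:,0]
def plan(pos,head):
    t,r=pose(); g=R.from_matrix(np.c_[[np.cos(head),np.sin(head),0],[np.sin(head),-np.cos(head),0],[0,0,-1]])
    print("shift mm",(r.inv().apply(np.array(pos)-t)*1e3).round(1),"turn/10deg",(np.degrees((r.inv()*g).as_rotvec())/10).round(2))
E
python3 - <<'E'
from h import *
p=env.read_camera("top")
for t,z in (("slicer",.03),("insert",.037)):
    for r in env.regions_of(t,p)[:1]:
        v,u=np.nonzero(r["mask"]); X=back(p,np.c_[u,v],z)[:,:2]
        print(t,r["confidence"],len(u),cv2.minAreaRect(np.float32(X*1e3)))
for t in("glass","spoon","spice","tablets","leaf"):
    print(t,[(x["centre"],x["confidence"]) for x in env.landmark_of(t,p)[:1]])
plan([.522,-.055,.2],np.radians(83))
E
```

```text
slicer 0.63 3142 ((531.944091796875, 38.20789337158203), (233.72462463378906, 111.19415283203125), 81.6459732055664)
insert 0.83 1878 ((527.0277099609375, 0.08330917358398438), (110.90640258789062, 81.3928451538086), 81.98251342773438)
glass [([0.6542, -0.0564, -0.002], 0.78)]
spoon [([0.4572, 0.06, 0.0052], 0.68)]
spice [([0.6577, 0.0796, -0.0043], 0.94)]
tablets [([0.67, 0.0163, 0.0041], 0.69)]
leaf []
shift mm [ 484.3 -372.7   31.3] turn/10deg [ 0.    0.   -6.63]
```

Emit:
move_arm:
  targets:
    - [[48,-37,0],[0,0,-0.7],0.4]
    - [[97,-75,0],[0,0,-1.4],0.4]
    - [[145,-112,0],[0,0,-2.1],0.4]
    - [[194,-149,0],[0,0,-2.8],0.4]
    - [[242,-186,0],[0,0,-3.5],0.4]

```text
clock: 1.72
tcp_pos: [0.3443, -0.3018, 0.2316]
orientation: [0.001, 0.899, 0.437, 0.0]
wrist_force: [1.8, -0.3, -0.5]
finger_gap: 0.0253
grip_force: 0.0
```

```bash
python3 -c "
from h import *
plan([.516,-.08,.2],np.radians(82))"
```

```text
shift mm [280.5  -1.9  31.5] turn/10deg [ 0.01  0.   -3.01]
```

Emit:
move_arm:
  targets:
    - [[56,0,6],[0,0,-0.6],0.4]
    - [[112,0,12],[0,0,-1.2],0.4]
    - [[168,-1,18],[0,0,-1.8],0.4]
    - [[224,-1,25],[0,0,-2.4],0.4]
    - [[280,-2,31],[0,0,-3.0],0.4]

```text
clock: 2.35
tcp_pos: [0.5166, -0.0809, 0.2003]
orientation: [0.0, 0.755, 0.655, 0.0]
wrist_force: [-0.2, -1.0, -0.1]
finger_gap: 0.0254
grip_force: 0.0
```

```bash
python3 - <<'E'
from h import *
s=pose(); p=env.read_camera("wrist"); p["pose"]=s
cv2.imwrite("pics/w1.png",p["pixels"][:,:,::-1]); print(s[0],np.array(p["mount"]).round(3).tolist())
for t in ("insert","pad","slicer","bridge","stop"):
    print(t,[(x["centre"],x["confidence"]) for x in env.landmark_of(t,p)[:1]])
for t,z in (("insert",.037),):
    for r in env.regions_of(t,p)[:1]:
        v,u=np.nonzero(r["mask"]); X=back(p,np.c_[u,v],z)[:,:2]
        print(t,r["confidence"],u.min(),u.max(),v.min(),v.max(),cv2.minAreaRect(np.float32(X*1e3)))
E
```

```text
[ 0.51660324 -0.08087876  0.20027622] [[-0.001, 0.945, 0.327, 0.084], [1.0, 0.0, 0.001, -0.0], [0.001, 0.327, -0.945, -0.144], [0.0, 0.0, 0.0, 1.0]]
insert [([0.5247, 0.0034, 0.0224], 0.73)]
pad [([0.5279, -0.0262, 0.0338], 0.71)]
slicer []
bridge []
stop []
insert 0.65 273 356 45 159 ((526.765380859375, 2.793018341064453), (109.29804992675781, 80.34375762939453), 82.1124038696289)
```

View pics/w1.png

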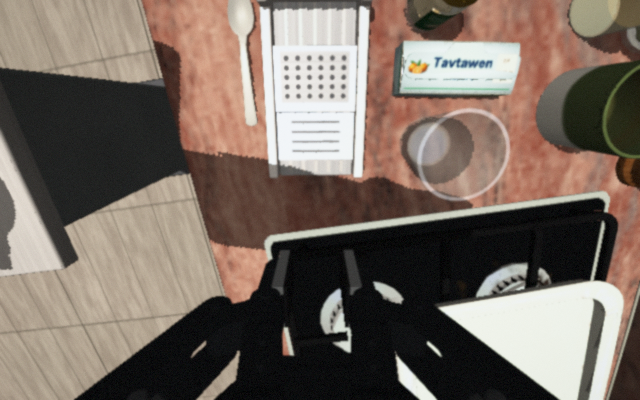

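The wrist view shows the insert at u 273–356, v 45–159, with its step at v≈108. The fingers, at u≈283–350, are in line with the slicer. Measured insert centre is (0.527, 0.002), heading 82°, agreeing with the top view.

```bash
python3 -c "
from h import *
plan([.5232,-.023,.05],np.radians(82.1))"
```

```text
shift mm [ 60.9  -0.8 150.4] turn/10deg [-0.    0.   -0.05]
```

Emit:
move_arm:
  targets:
    - [[30,-1,40],[0,0,0],0.4]
    - [[61,-1,80],[0,0,0],0.4]
    - [[61,-1,120],[0,0,0],0.4]
    - [[61,-1,150],[0,0,0],0.4]
    - [[61,-1,150],[0,0,0],0.4]

```text
clock: 3.32
tcp_pos: [0.5209, -0.0228, 0.0485]
orientation: [-0.002, 0.757, 0.653, -0.002]
wrist_force: [-0.8, 0.5, -0.3]
finger_gap: 0.0255
grip_force: 0.0
```

```bash
python3 - <<'E'
from h import *
s=pose(); p=env.read_camera("wrist"); p["pose"]=s
im=p["pixels"].copy(); cv2.imwrite("pics/w2.png",im[:,:,::-1]); print(s[0])
E
```

```text
[ 0.52088955 -0.02279817  0.04852806]
```

View pics/w2.png

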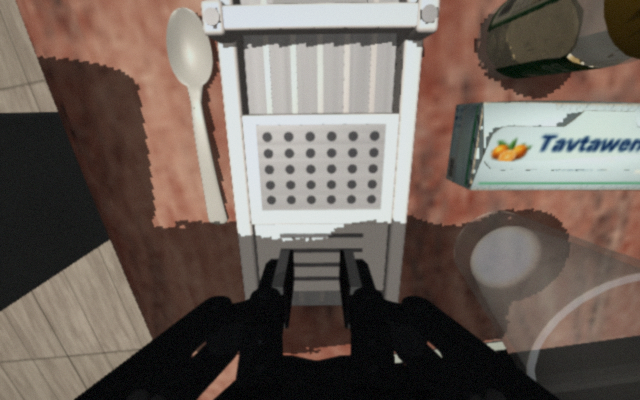

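The fingers (u 270–360) sit over the pad and short of the step (v≈222), centred to about 2 mm. Now I press down.

Emit:
move_arm:
  targets:
    - [[0,2,8],[0,0,0],0.4]
    - [[0,2,14],[0,0,0],0.4]
    - [[0,2,18],[0,0,0],0.4]
    - [[0,2,20],[0,0,0],0.4]
    - [[0,2,20],[0,0,0],0.4]

```text
clock: 4.0
tcp_pos: [0.5257, -0.0225, 0.0307]
orientation: [0.0, 0.757, 0.654, 0.0]
wrist_force: [-1.7, -1.3, 4.3]
finger_gap: 0.0256
grip_force: 2.0
```

Emit:
move_arm:
  targets:
    - [[0,-1,3],[0,0,0],0.4]
    - [[0,-1,6],[0,0,0],0.4]
    - [[0,-1,9],[0,0,0],0.4]
    - [[0,-1,11],[0,0,0],0.4]
    - [[0,-1,11],[0,0,0],0.4]

```text
clock: 4.62
tcp_pos: [0.5257, -0.0225, 0.0226]
orientation: [0.002, 0.757, 0.654, 0.001]
wrist_force: [-5.6, 0.2, 25.5]
finger_gap: 0.0258
grip_force: 13.1
```

Emit:
move_arm:
  targets:
    - [[6,0,1],[0,0,0],0.4]
    - [[12,0,1],[0,0,0],0.4]
    - [[18,0,1],[0,0,0],0.4]
    - [[24,0,1],[0,0,0],0.4]
    - [[30,0,1],[0,0,0],0.4]

```text
clock: 5.25
tcp_pos: [0.5309, 0.0009, 0.0227]
orientation: [0.007, 0.758, 0.652, -0.003]
wrist_force: [-8.7, -22.1, 30.0]
finger_gap: 0.0257
grip_force: 15.2
```

```bash
python3 - <<'E'
from h import *
s=pose(); p=env.read_camera("wrist"); p["pose"]=s
im=p["pixels"].copy(); cv2.imwrite("pics/w3.png",im[:,:,::-1]); print(s[0])
for t in ("insert","bridge"):
    print(t,[(x["centre"],x["confidence"]) for x in env.landmark_of(t,p)[:1]])
E
```

```text
[0.53091421 0.00090775 0.02268557]
insert [([0.5306, 0.0279, 0.0153], 0.83)]
bridge [([0.5347, 0.0968, 0.0335], 0.74)]
```

View pics/w3.png

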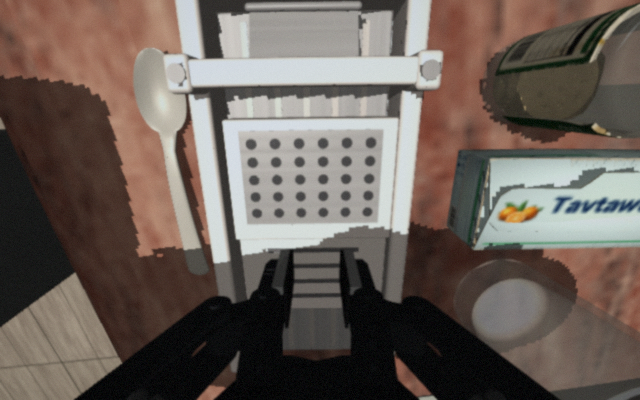

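The insert has moved with the fingers (its front edge at v≈118, the bar at v≈72). There is some side force towards +x, so I'll ease over and carry on.

Emit:
move_arm:
  targets:
    - [[3,-3,0],[0,0,0],0.4]
    - [[8,-3,0],[0,0,0],0.4]
    - [[13,-3,0],[0,0,0],0.4]
    - [[18,-3,0],[0,0,0],0.4]
    - [[18,-3,0],[0,0,0],0.4]

```text
clock: 6.02
tcp_pos: [0.5316, 0.0205, 0.0227]
orientation: [0.007, 0.757, 0.653, -0.001]
wrist_force: [-5.4, -17.4, 28.9]
finger_gap: 0.0256
grip_force: 14.3
```

```bash
python3 - <<'E'
from h import *
s=env.get_state(); print(s["tcp_pos"],s["wrist_force"])
s=pose(); p=env.read_camera("wrist"); p["pose"]=s
im=p["pixels"].copy(); cv2.imwrite("pics/w4.png",im[:,:,::-1])
for t in ("insert","bridge"):
    print(t,[(x["centre"],x["confidence"]) for x in env.landmark_of(t,p)[:1]])
E
```

```text
[0.53162477 0.02054424 0.02273559] [ -5.36258437 -17.37102646  28.94358163]
insert [([0.5325, 0.0472, 0.0125], 0.89)]
bridge [([0.5383, 0.0968, 0.0338], 0.81)]
```

View pics/w4.png

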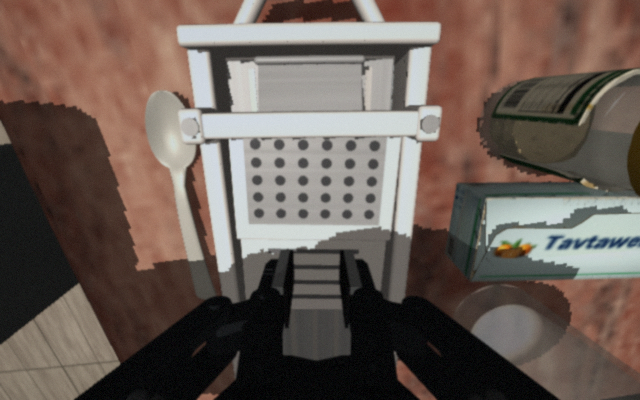

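The front edge is now under the bar (v≈125) and the insert moves freely at z 0.0125. About 26 mm is left.

Emit:
move_arm:
  targets:
    - [[5,-1,0],[0,0,0],0.4]
    - [[10,-1,0],[0,0,0],0.4]
    - [[15,-1,0],[0,0,0],0.4]
    - [[20,-1,0],[0,0,0],0.4]
    - [[20,-1,0],[0,0,0],0.4]

```text
clock: 6.8
tcp_pos: [0.5338, 0.0408, 0.0227]
orientation: [0.007, 0.757, 0.653, -0.001]
wrist_force: [-4.0, -16.6, 27.3]
finger_gap: 0.0257
grip_force: 14.0
```

Emit:
move_arm:
  targets:
    - [[4,0,0],[0,0,0],0.4]
    - [[8,0,0],[0,0,0],0.4]
    - [[8,0,0],[0,0,0],0.4]

```text
clock: 7.18
tcp_pos: [0.5352, 0.0486, 0.0227]
orientation: [0.007, 0.758, 0.653, -0.001]
wrist_force: [-2.6, -16.3, 27.3]
finger_gap: 0.026
grip_force: 15.3
```

```bash
python3 - <<'E'
from h import *
s=pose(); p=env.read_camera("wrist"); p["pose"]=s
im=p["pixels"].copy(); cv2.imwrite("pics/w5.png",im[:,:,::-1])
for t in ("insert","bridge","stop"):
    print(t,[(x["centre"],x["confidence"]) for x in env.landmark_of(t,p)[:1]])
E
```

```text
insert [([0.5357, 0.067, 0.0132], 0.68)]
bridge [([0.5379, 0.0954, 0.0346], 0.97)]
stop [([0.5473, 0.1265, 0.0333], 0.9)]
```

View pics/w5.png

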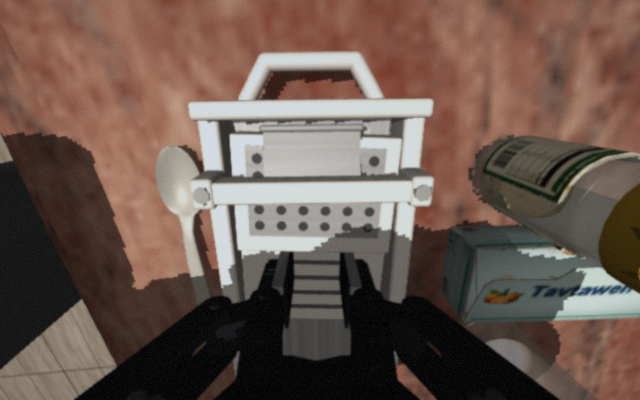

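The front edge (v≈135) is a few mm short of the stop and the push force is steady. I'll go on until it rises.

Emit:
move_arm:
  targets:
    - [[2,0,0],[0,0,0],0.4]
    - [[4,0,0],[0,0,0],0.4]
    - [[4,0,0],[0,0,0],0.4]

```text
clock: 7.75
tcp_pos: [0.5356, 0.0518, 0.0227]
orientation: [0.007, 0.758, 0.652, -0.001]
wrist_force: [-4.0, -19.2, 27.8]
finger_gap: 0.0258
grip_force: 15.5
```

Emit:
move_arm:
  targets:
    - [[2,0,0],[0,0,0],0.4]
    - [[3,0,0],[0,0,0],0.4]
    - [[3,0,0],[0,0,0],0.4]

```text
clock: 8.12
tcp_pos: [0.536, 0.0546, 0.0227]
orientation: [0.007, 0.758, 0.652, -0.001]
wrist_force: [-3.7, -19.8, 27.6]
finger_gap: 0.0252
grip_force: 15.6
```

Emit:
move_arm:
  targets:
    - [[2,0,0],[0,0,0],0.4]
    - [[3,0,0],[0,0,0],0.4]
    - [[3,0,0],[0,0,0],0.4]

```text
clock: 8.5
tcp_pos: [0.5362, 0.0556, 0.0227]
orientation: [0.009, 0.758, 0.652, -0.003]
wrist_force: [-5.2, -25.5, 28.7]
finger_gap: 0.0256
grip_force: 20.7
```

```bash
python3 - <<'E'
from h import *
s=pose(); p=env.read_camera("wrist"); p["pose"]=s
im=p["pixels"].copy(); cv2.imwrite("pics/w6.png",cv2.resize(im[80:320,160:480,::-1],None,fx=2,fy=2))
for t in ("insert","bridge","stop"):
    print(t,[(x["centre"],x["confidence"]) for x in env.landmark_of(t,p)[:1]])
E
```

```text
insert [([0.5368, 0.076, 0.0162], 0.71)]
bridge [([0.539, 0.098, 0.0343], 0.94)]
stop [([0.5452, 0.1276, 0.0333], 0.94)]
```

View pics/w6.png

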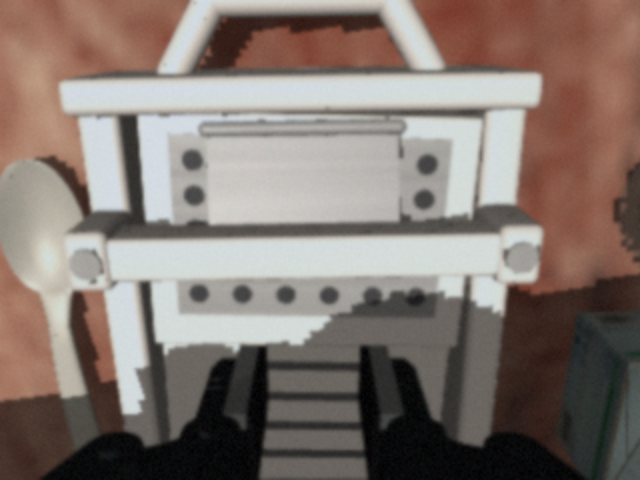

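The insert now meets the stop: the push rose to 25 N and the TCP moved only 1 mm. The front edge lies against the end wall with the leaf spring on top. One more firm push, then I'll let go.

Emit:
move_arm:
  targets:
    - [[2,0,0],[0,0,0],0.4]
    - [[3,0,0],[0,0,0],0.4]
    - [[3,0,0],[0,0,0],0.4]

```text
clock: 9.07
tcp_pos: [0.537, 0.0563, 0.0227]
orientation: [0.011, 0.759, 0.651, -0.004]
wrist_force: [-5.1, -34.1, 27.9]
finger_gap: 0.0253
grip_force: 26.0
```

Emit:
move_arm:
  targets:
    - [[-3,0,-2],[0,0,0],0.4]
    - [[-6,0,-5],[0,0,0],0.4]
    - [[-7,0,-10],[0,0,0],0.4]
    - [[-8,0,-18],[0,0,0],0.4]
    - [[-8,0,-35],[0,0,0],0.4]

```text
clock: 9.7
tcp_pos: [0.5309, 0.0588, 0.0527]
orientation: [-0.001, 0.757, 0.654, -0.001]
wrist_force: [0.6, -0.4, 0.5]
finger_gap: 0.0258
grip_force: 0.0
```

Emit:
move_arm:
  targets:
    - [[0,0,-30],[0,0,0],0.4]
    - [[-20,0,-60],[0,0,0],0.4]
    - [[-40,0,-90],[0,0,0],0.4]
    - [[-60,0,-110],[0,0,0],0.4]
    - [[-60,0,-110],[0,0,0],0.4]

```text
clock: 10.32
tcp_pos: [0.5243, -0.0014, 0.1648]
orientation: [0.001, 0.757, 0.653, 0.001]
wrist_force: [0.2, 0.8, -0.2]
finger_gap: 0.0254
grip_force: 0.0
```

```bash
python3 - <<'E'
from h import *
s=pose(); p=env.read_camera("wrist"); p["pose"]=s
im=p["pixels"].copy(); cv2.imwrite("pics/w7.png",im[:,:,::-1])
for t in ("insert","bridge","stop","slicer","leaf_tip"):
    print(t,[(x["centre"],x["confidence"]) for x in env.landmark_of(t,p)[:1]])
E
```

```text
insert [([0.5353, 0.0751, 0.0192], 0.8)]
bridge [([0.5357, 0.0993, 0.0331], 0.65)]
stop [([0.5446, 0.1277, 0.0291], 0.86)]
slicer []
leaf_tip [([0.5422, 0.1245, 0.0355], 0.87)]
```

View pics/w7.png

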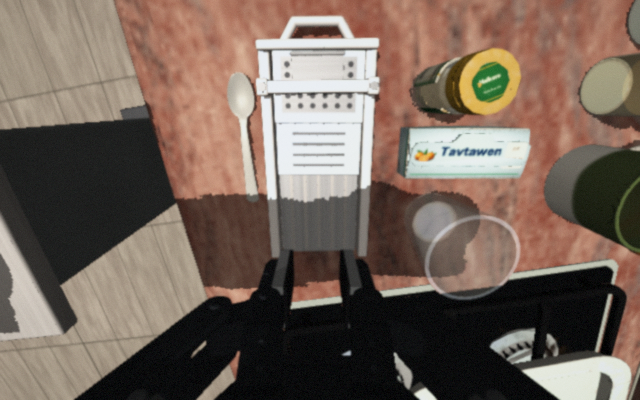

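The insert lies straight under the bar with its front at the end wall (v≈50). Insert to stop measures 53 mm where 55 is expected, the insert height is 19 mm and the leaf tip 35 mm. Nothing round about has moved.

```bash
python3 -c "
from workcell import env
print(env.hand_in())"
```

```text
the job is handed in; nothing more can be done
None
```

I pressed the grater insert down, slid it under the bridge and leaf spring to the end stop, and let go with it clamped there. My last measurements agreed with that, and the job is handed in, but no verdict came back.

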